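# Fetch the hemmed-in transformer for test

## Robot

A 6-joint arm with a two-finger parallel gripper is mounted at the origin on the work surface. World frame = base frame: x ahead of the robot, y to its left, z up, the work surface at z = 0. Lengths are in m, angles in rad, forces in N, time in s.
With the tool pointing down it reaches from about 0.3 to 0.775 m from the base axis. Payload 14.6 kg.
Tool frame: the origin (TCP) lies on the centre line of the jaws, within the pads' length; the fingertips stand 17 mm ahead of it and the grasp point (between the pads) lies 2 mm behind it; z points along the fingers, x is the direction in which the jaws open and shut, and the axes are right-handed (so a half turn about z gives the same grasp; the last joint's range is limited). The gripper opens to 94 mm and grips with 3 to 60 N. Pads are 16 mm wide; open, the fingers measure 119 mm over their backs; the gripper's body (75 mm by 177 mm) begins 78 mm behind the grasp point.
Start: joints at [-1.225, 0.3, 1.521, -0, 1.321, -0.067], TCP at [0.221, -0.504, 0.222] pointing down, gripper open.
Joint ranges: [-3.03, 3.03], [-0.79, 2.21], [0.23, 2.52], [-1.04, 4.18], [0, 3.07], [-2.55, 2.55]. Speed limits (rad/s): [2.22, 2.22, 2.57, 3.14, 3.14, 3.14].

## Interface

Orientations are given as [roll, pitch, yaw] about the fixed x, y, z axes, in that order (R = Rz(yaw) Ry(pitch) Rx(roll)).
In Python, from station import ctrl gives the robot as it stands. The module is installed in compiled form; this text tells all that it offers.
- The arm moves only by the tool drive_tool, never from a script. Its argument "increments" is a list of rows, each a list of 3 entries, a list of its own where there are three numbers: the turn, a rotation vector about the tool's x, y, z in degrees, then the shift along the tool's x, y, z in mm, then the opening, from 0 (shut) to 1 (fully open). In form: [[[ax, ay, az], [dx, dy, dz], hand], ...]. A call has 1 to 20 rows; each row shifts and turns the commanded pose from where the row before left it, along the tool's axes as they then stand; what a row does not reach is not made up. A row lasts 1/8 s, in which the tool goes at most 62.5 mm and 10.7 degrees, less where a joint would pass 70% of its speed; a pose out of reach is approached as far as the arm can. A call with a gripper value outside its range is refused whole. The fingers move at their own pace and stop on an object; "squeeze" is the grip in N (left out, the last holds). Time passes only in rows, so rows that do not move let the fingers close. It gives the time, the measured TCP pose, the force and the opening at its end, in the units of the state.
- ctrl.get_obs(): the state, without advancing time (a new reading comes with each control period).
- ctrl.camera(name): name is "scene" or "top" or "wrist"; returns the picture (420x560x3 uint8, red, green, blue); there is no depth.
- ctrl.calibration(name): a dict with "fx", "fy", "cx", "cy" (pixels), "rvec" (rotation vector, rad) and "tvec" (3), from world to camera coordinates, as OpenCV has them. Camera axes: x right, y down, z forward; pixel columns grow to the right and rows downward; lengths in m; the calibration is good to about 2 mm. The wrist camera is an equidistant fisheye: a pixel r from the principal point sees the ray r / f radians off the axis. A picture is of the moment at which its call begins: read the wrist's pose just before it. calibration takes no time and is no camera call; for the wrist camera it gives the pose at the moment of the call.
- ctrl.hand_in(): hands the job in, once; it reports no verdict.
The state is a dict: "time_s": time; "qpos": joint angles; "joint_vel": joint speeds; "tau": joint torques, N m; "ee_pos": TCP position; "eef_rot": TCP orientation; "force": force on the tool from outside, world axes, zero at the start; "moment": the same for the moment, N m; "grip_width": finger opening in m.
Only numpy, scipy, OpenCV 4.12 (cv2) and the standard library are available. Lean on these libraries where they do the work, as an engineer would, in place of code of your own. Each camera call takes 0.05 s, during which the arm holds its last target.

## Task

The transformer in the middle of the component tray is needed on the test board, but three tall parts hem it in: first stand all three upright on the black side mat, then put the transformer upright inside the white outline on the green test board, lying along it, while the tall parts wait on the mat. Then put every tall part back upright in the very bay of the tray it came from. Tip nothing over and leave the multimeter and the screwdriver where they lie.

Things in the scene. Friction and masses are not known exactly. Their poses are not given: they have to be found in the camera images.
- tray: Fixed plywood tray 210 (x) x 170 (y) mm, floor 6 mm and rim 14 mm above the bench. Origin: centre of its underside; z up. Outlined bays: two 52 mm square front bays centred at (-58, +33) and (-58, -33) mm, a middle bay at (0, 0) with the transformer, a rear bay at (+58, 0). A tall part in each front and rear bay, in any order. Parts stand within 5 degrees of square, 12 mm from the transformer.
- mat: Side area: fixed flat black rubber mat, 260 (its x) x 130 (its y) x 3 mm thick, on one side of the tray (left or right). Origin: centre of its underside, on the bench; z up.
- board: Fixed green test board on feet, 130 (x) x 150 (y) mm, flat top 28 mm above the bench, on the other side of the tray from the mat. A white outline 52 (x) x 86 (y) mm on it is the transformer's place. Origin: on the bench under the centre of the outline; z up. The board reaches x = -53 to +77 mm; an orange terminal strip 12 mm high, 70 mm long in y, stands on it at x = 57 to 71 mm.
- transformer: Low open transformer: dark iron core 30 (x) x 80 (y) x 50 mm high, copper winding block 46 (x) x 42 (y) mm round its middle, 8 to 44 mm above the underside; foot plate 46 x 80 x 3 mm. Can be gripped across x on the winding's flat faces, about 28 mm above the underside. 0.4 to 0.8 kg. Origin: centre of its underside; z up. Alike turned half round. At the start its x is along the tray's x.
- capacitor: Tall capacitor: plain aluminium can, 46 mm diameter, 110 mm high, with two brass tabs up to 121 mm. Origin: centre of its underside; z up. About 0.2 kg.
- breaker: Tall white plastic breaker with a stepped housing: lower part 46 x 46 mm up to 65 mm, upper part 34 (x) x 46 (y) mm from there to 115 mm, small black toggle on top to 121 mm. Origin: centre of its underside; z up. About 0.25 kg.
- heatsink: Tall dark finned heat sink, a 46 (x) x 44 (y) x 110 mm block with upright fins; its two x faces are flat. Origin: centre of its underside; z up. About 0.3 kg.
- meter: Bystander: red multimeter lying on the bench beyond the tray, 74 x 150 x 30 mm. Origin: centre of its underside. Leave alone.
- screwdriver: Bystander: orange-handled screwdriver lying on the bench beyond the tray, 192 mm long along its x, 26 mm thick. Origin: on the bench near mid-length. Leave alone.
Not all that is in view belongs to the job. What is meant by the board is not pink, and is the smaller of those in its own colour. Leave any red look-alike of the heatsink alone.

How it is judged:
On the way, in this order (a step that is already met when the one before it is completed fails the run):
1. all three tall parts stand upright on the side mat and the transformer is still in its bay (x of capacitor in the frame of mat between -0.13 and 0.13 m and y of capacitor in the frame of mat between -0.065 and 0.065 m and height (world z) of each of capacitor, breaker, heatsink below 0.01 m and angle between each of capacitor, breaker, heatsink's own z axis and vertical below 0.12 rad and x of breaker in the frame of mat between -0.13 and 0.13 m and y of breaker in the frame of mat between -0.065 and 0.065 m and x of heatsink in the frame of mat between -0.13 and 0.13 m and y of heatsink in the frame of mat between -0.065 and 0.065 m and distance of transformer from where it was at the start of the episode below 0.02 m), for 0.2 s.
2. the transformer stands in the outline on the test board while the tall parts are still on the mat (horizontal distance between transformer and board below 0.014 m and z of transformer in the frame of board below 0.034 m and angle between transformer's own z axis and vertical below 0.1 rad and angle between the x axis of transformer and the x axis of board, either way round below 0.25 rad and x of capacitor in the frame of mat between -0.13 and 0.13 m and y of capacitor in the frame of mat between -0.065 and 0.065 m and height (world z) of each of capacitor, breaker, heatsink below 0.01 m and angle between each of capacitor, breaker, heatsink's own z axis and vertical below 0.12 rad and x of breaker in the frame of mat between -0.13 and 0.13 m and y of breaker in the frame of mat between -0.065 and 0.065 m and x of heatsink in the frame of mat between -0.13 and 0.13 m and y of heatsink in the frame of mat between -0.065 and 0.065 m), for 0.2 s.
At the end, for the whole second after the job is handed in: The transformer stands upright on the test board, its centre within 14 mm of the centre of the white outline, its long side along the outline within 0.25 rad (either way round); each tall part stands upright in the tray within 15 mm of where it started; all released and at rest (horizontal distance between transformer and board below 0.014 m and z of transformer in the frame of board below 0.034 m and angle between each of transformer, capacitor, breaker, heatsink's own z axis and vertical below 0.1 rad and angle between the x axis of transformer and the x axis of board, either way round below 0.25 rad and linear speed of each of transformer, capacitor, breaker, heatsink below 0.02 m/s and distance of each of capacitor, breaker, heatsink from where it was at the start of the episode below 0.015 m); the robot touches nothing.
It fails at once if the transformer or a tall part tipped over (more than 0.7 rad) (angle between any of capacitor, breaker, heatsink, transformer's own z axis and vertical above 0.7 rad).
It fails at once if the multimeter moved more than 25 mm (distance of meter from where it was at the start of the episode above 0.025 m).
It fails at once if the screwdriver moved more than 25 mm (distance of screwdriver from where it was at the start of the episode above 0.025 m).
It also fails if it takes over 147 s, if anything falls off the work surface, if the arm or the gripper's body presses on something with over 40 N, if the wrist force passes 120 N, or if a joint passes its speed limit or range.

## Working session

There is one attempt and no reset: what is moved stays moved. The work goes in short steps, Python scripts to look and compute and a tool call to move; the robot and the scene stay as the last step left them, time stands still between calls to the robot, and variables do not carry over. Pictures are saved under pics/ and viewed, and the job is handed in when it is done.

Besides the shell and the picture viewer there is one more tool, called after "Request:" in YAML: its name, and indented under it one key for each argument. drive_tool: Moves the arm, as the interface text tells. Its arguments: {"type":"object","properties":{"increments":{"type":"array"},"squeeze":{"type":"number"}},"required":["increments"]}

```bash
mkdir -p pics
python3 - <<'E'
from station import ctrl
import cv2
for n in("scene","top","wrist"):
    c=ctrl.calibration(n);print(n,c)
    cv2.imwrite(f"pics/{n}0.png",ctrl.camera(n)[:,:,::-1])
print(ctrl.get_obs())
E
```

```text
scene {'fx': 406.4498427163218, 'fy': 406.4498427163218, 'cx': 282.83992335687543, 'cy': 204.58397820617986, 'rvec': array([ 2.41513382,  0.78852685, -0.26225285]), 'tvec': array([-0.40389753, -0.1922472 ,  1.11541741])}
top {'fx': 442.6937056576205, 'fy': 442.6937056576205, 'cx': 289.3130381803036, 'cy': 210.93148710695056, 'rvec': array([ 2.17817948, -2.11720727,  0.15509521]), 'tvec': array([-0.00435915,  0.49546229,  1.29465112])}
wrist {'fx': 325.19226210127806, 'fy': 325.19226210127806, 'cx': 274.31616257776466, 'cy': 210.21762502737982, 'rvec': array([-2.43499538,  1.59222439,  0.21547534]), 'tvec': array([-0.54931829, -0.02887277,  0.39120279])}
{'time_s': 0.15, 'qpos': array([-1.22460861e+00,  3.00299566e-01,  1.52140341e+00,  2.75656336e-05,
        1.32070800e+00, -6.66184876e-02]), 'joint_vel': array([ 0.00150322, -0.00063689, -0.00186193, -0.00036246, -0.00105483,
        0.00022421]), 'tau': array([ 1.78629358e-03, -5.31953573e+01, -3.52817953e+01,  7.08781555e-02,
        2.36084161e-02, -4.97189592e-05]), 'ee_pos': array([ 0.22058497, -0.5036382 ,  0.22205559]), 'eef_rot': array([-3.14151154e+00,  8.14720137e-04, -1.15799693e+00]), 'force': array([-0.57389784, -0.18953823, -0.79924643]), 'moment': array([-0.00197088,  0.04349902, -0.01907176]), 'grip_width': 0.09407636458932608}
```

View pics/top0.png

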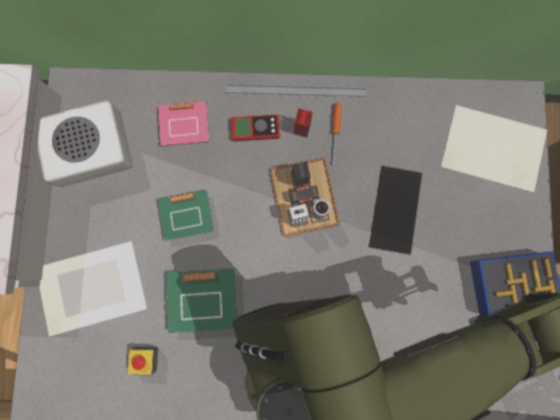

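View pics/scene0.png

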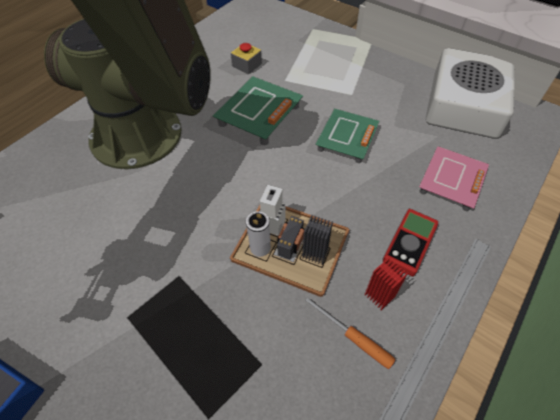

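View pics/wrist0.png

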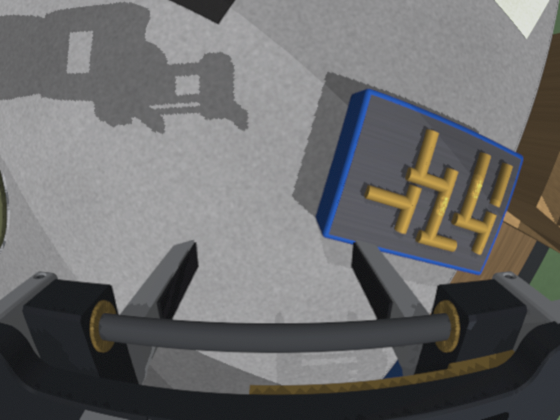

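The top view shows the tray at about (304,197), the mat at (396,210) and the smaller green board at (186,215). The heatsink is in the rear bay (302,173), the breaker front-left (298,212) and the capacitor front-right (320,208). A red look-alike sits at (303,122).

```bash
cat > h.py <<'E'
from station import ctrl
import cv2, numpy as np
def RT(c): return cv2.Rodrigues(np.array(c['rvec']))[0],np.array(c['tvec'])
def cast(c,uv,z,fish=False):
    R,t=RT(c);uv=np.atleast_2d(np.array(uv,float))
    x=(uv[:,0]-c['cx'])/c['fx'];y=(uv[:,1]-c['cy'])/c['fy']
    if fish:
        r=np.hypot(x,y)+1e-12;d=np.stack([np.sin(r)*x/r,np.sin(r)*y/r,np.cos(r)],1)
    else: d=np.stack([x,y,np.ones_like(x)],1)
    d=d@R; o=-R.T@t
    return o+d*((z-o[2])/d[:,2])[:,None]
def proj(c,P,fish=False):
    R,t=RT(c);p=np.atleast_2d(np.array(P,float))@R.T+t
    if fish:
        rho=np.hypot(p[:,0],p[:,1])+1e-12;th=np.arctan2(rho,p[:,2]);q=p[:,:2]/rho[:,None]*th[:,None]
    else: q=p[:,:2]/p[:,2:]
    return q*c['fx']+[c['cx'],c['cy']]
E
python3 - <<'E'
from h import *
im=cv2.imread('pics/top0.png');c=ctrl.calibration('top')
hsv=cv2.cvtColor(im,cv2.COLOR_BGR2HSV)
def big(mask,x0,y0,x1,y1):
    m=np.zeros_like(mask);m[y0:y1,x0:x1]=mask[y0:y1,x0:x1]
    k=cv2.findContours(m,cv2.RETR_EXTERNAL,cv2.CHAIN_APPROX_NONE)[0]
    return max(k,key=cv2.contourArea)
def rep(n,k,z):
    P=cast(c,k[:,0,:],z)[:,:2]*1000
    r=cv2.minAreaRect(P.astype(np.float32));print(n,r);print(cv2.boxPoints(r).round(1).tolist())
rep('mat',big((hsv[:,:,2]<50).astype(np.uint8)*255,365,160,430,262),.003)
rep('tray',big(((hsv[:,:,0]<22)&(hsv[:,:,1]>80)).astype(np.uint8)*255,262,150,345,242),.014)
w=((hsv[:,:,1]<110)&(hsv[:,:,2]>100)).astype(np.uint8)*255
g=((hsv[:,:,0]>65)&(hsv[:,:,0]<90)&(hsv[:,:,1]>80)).astype(np.uint8)*255
kb=big(g,150,185,220,245);rep('board',kb,.028)
ww=np.zeros_like(w);ww[198:235,166:208]=w[198:235,166:208]
f=np.zeros_like(w);cv2.drawContours(f,[kb],-1,255,-1);ww&=cv2.erode(f,np.ones((5,5)))
rep('outline',big(ww,150,185,220,245),.028)
z=cv2.resize(im[145:250,140:435],None,fx=2.7,fy=2.7,interpolation=cv2.INTER_CUBIC);cv2.imwrite('pics/topz.png',z)
s=cv2.imread('pics/scene0.png');cv2.imwrite('pics/scz.png',cv2.resize(s[170:300,220:360],None,fx=4.5,fy=4.5,interpolation=cv2.INTER_CUBIC))
E
```

```text
mat ((563.9850463867188, -314.53948974609375), (3.0997982025146484, 3.1502609252929688), 89.6653060913086)
[[562.4000244140625, -316.1000061035156], [565.5999755859375, -316.1000061035156], [565.5999755859375, -313.0], [562.4000244140625, -313.0]]
tray ((546.4833374023438, -33.92877960205078), (216.7649383544922, 175.68763732910156), 13.014881134033203)
[[421.1000061035156, 27.299999237060547], [460.70001220703125, -143.89999389648438], [671.9000244140625, -95.0999984741211], [632.2999877929688, 76.0999984741211]]
board ((477.0505065917969, 324.15228271484375), (122.36620330810547, 143.7975616455078), 12.950857162475586)
[[401.29998779296875, 380.5], [433.5, 240.39999389648438], [552.7999877929688, 267.79998779296875], [520.5999755859375, 407.8999938964844]]
outline ((472.0228576660156, 320.2901916503906), (103.2740478515625, 125.85523223876953), 7.097856044769287)
[[413.0, 376.3999938964844], [428.6000061035156, 251.5], [531.0, 264.20001220703125], [515.5, 389.1000061035156]]
```

View pics/topz.png

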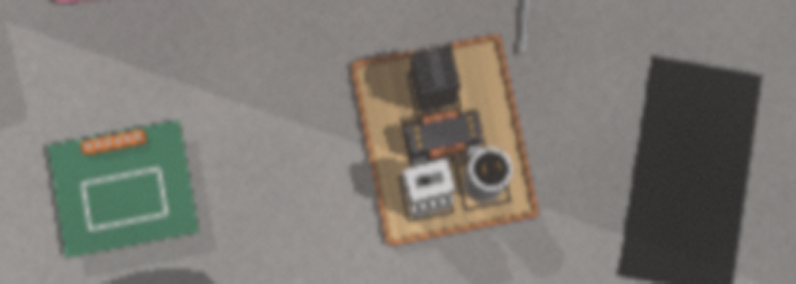

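View pics/scz.png

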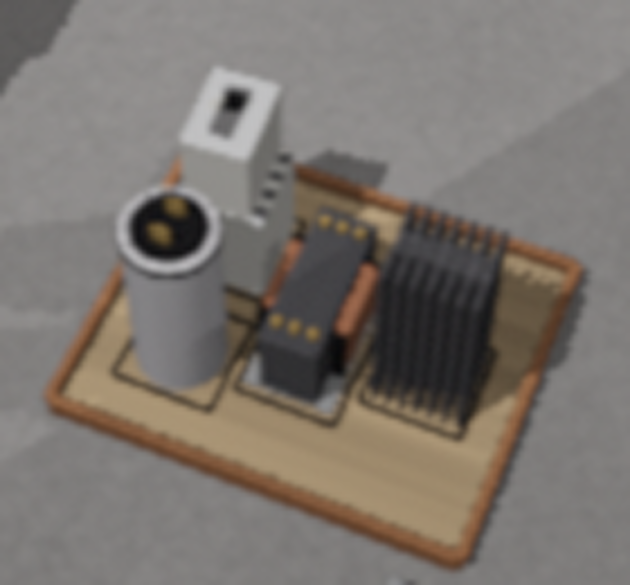

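Run:
```python
from h import *
im=cv2.imread('pics/top0.png');c=ctrl.calibration('top')
g=cv2.cvtColor(im,cv2.COLOR_BGR2GRAY);hsv=cv2.cvtColor(im,cv2.COLOR_BGR2HSV)
print('mat px',im[210,396],'bg',im[200,355],'outline',im[212:216,168:175].tolist()[0])
def comp(m,uv,off=(0,0)):
    n,l=cv2.connectedComponents(m.astype(np.uint8));return (l==l[uv[1],uv[0]])
def rep(n,m,z):
    k=max(cv2.findContours(m.astype(np.uint8),cv2.RETR_EXTERNAL,cv2.CHAIN_APPROX_NONE)[0],key=cv2.contourArea)
    r=cv2.minAreaRect((cast(c,k[:,0,:],z)[:,:2]*1000).astype(np.float32));print(n,r);print(cv2.boxPoints(r).round(0).tolist())
rep('mat',comp(g<90,(396,210))[:, :] & (np.arange(420)[:,None]<262),.003)
# outline: green component inside the outline
G=(hsv[:,:,1]>105)&(hsv[:,:,0]>60)&(hsv[:,:,0]<95)
rep('inner',comp(G,(186,219)),.028)
cv2.imwrite('pics/outl.png',cv2.resize(im[185:245,150:225],None,fx=8,fy=8,interpolation=cv2.INTER_NEAREST))
for n,P in dict(heatsink=(.603,-.021,.116),breaker=(.4826,-.0149,.121),cap=(.4974,-.0792,.116),tr=(.5465,-.034,.056)).items(): print(n,proj(c,P))
```

```text
mat px [51 51 52] bg [126 129 132] outline [[100, 123, 81], [110, 129, 95], [135, 148, 124], [150, 160, 142], [146, 158, 136], [142, 154, 130], [142, 155, 130]]
mat ((515.3458862304688, -315.9600830078125), (130.21913146972656, 257.6813049316406), 81.460205078125)
[[378.0, -361.0], [633.0, -399.0], [652.0, -271.0], [398.0, -232.0]]
inner ((542.4946899414062, 39.345458984375), (1288.680419921875, 1813.0184326171875), 1.740108609199524)
[[-129.0, 926.0], [-74.0, -886.0], [1214.0, -847.0], [1159.0, 965.0]]
heatsink [[301.20210544 169.98394816]]
breaker [[298.04225249 211.34850856]]
cap [[320.88712744 207.05944238]]
tr [[304.50489714 193.36514387]]
```

Request:
drive_tool:
  increments:
    - [[0,0,0],[0,0,-30],1]
    - [[0,0,0],[0,0,-30],1]
  squeeze: 25

```text
time_s: 0.4
ee_pos: [0.2206, -0.5036, 0.2829]
eef_rot: [-3.142, 0.001, -1.158]
force: [-0.7, 0.1, -0.1]
grip_width: 0.0941
```

Request:
drive_tool:
  increments:
    - [[0,0,-10],[0,0,0],1]
    - [[0,0,-10],[0,0,0],1]
    - [[0,0,-10],[0,0,0],1]
    - [[0,0,-10],[0,0,0],1]
    - [[0,0,-10],[0,0,0],1]
    - [[0,0,-10],[0,0,0],1]
    - [[0,0,-10],[0,0,0],1]
    - [[0,0,-9.35],[0,0,0],1]
    - [[0,0,0],[35,-32,-4],1]
    - [[0,0,0],[35,-32,-4],1]
    - [[0,0,0],[35,-32,-4],1]
    - [[0,0,0],[35,-32,-4],1]
    - [[0,0,0],[35,-32,-4],1]
    - [[0,0,0],[35,-32,-4],1]
    - [[0,0,0],[35,-32,-4],1]
    - [[0,0,0],[35,-32,-4],1]
    - [[0,0,0],[35,-32,-4],1]
    - [[0,0,0],[35,-32,-4],1]

```text
time_s: 2.65
ee_pos: [0.4903, -0.1118, 0.3225]
eef_rot: [-3.142, 0.0, 0.227]
force: [0.3, 0.4, 0.4]
grip_width: 0.0941
```

Run:
```python
from h import *
o=ctrl.get_obs();print(o['ee_pos'],o['eef_rot'])
c=ctrl.calibration('wrist');R,t=RT(c);print('cam',-R.T@t,R)
np.save('w1.npy',np.r_[c['rvec'],c['tvec']])
cv2.imwrite('pics/w1.png',ctrl.camera('wrist')[:,:,::-1]);cv2.imwrite('pics/t1.png',ctrl.camera('top')[:,:,::-1])
```

```text
[ 0.49033152 -0.11179717  0.32249695] [-3.14154502e+00  1.19648357e-04  2.26958207e-01]
cam [ 0.47175904 -0.0368673   0.48517202] [[ 9.74416139e-01  2.24750235e-01 -7.21582739e-04]
 [ 2.16882827e-01 -9.39454805e-01  2.65304557e-01]
 [ 5.89493671e-02 -2.58673541e-01 -9.64164390e-01]]
```

View pics/w1.png

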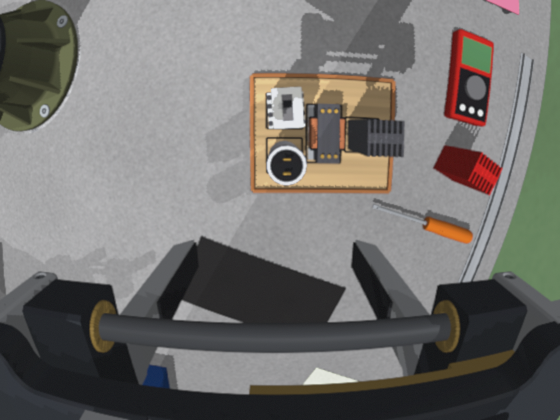

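View pics/outl.png

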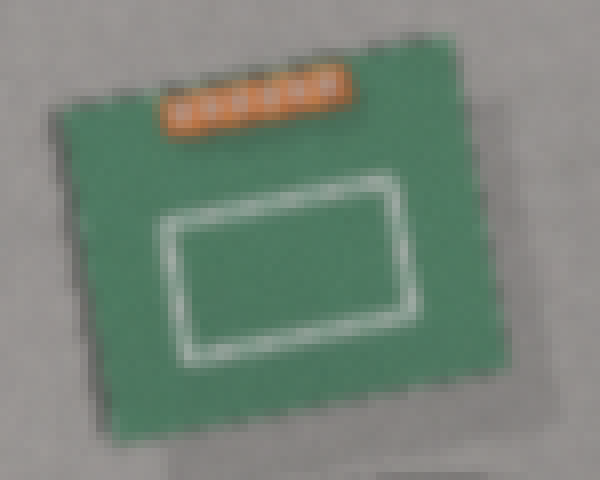

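The wrist view shows the tray at (323,132): breaker (285,107), capacitor (287,165), transformer (326,133), heatsink (380,138). The board zoom shows outline corners at about (168,218), (392,180), (415,318) and (187,360).

Run:
```python
from h import *
c=ctrl.calibration('top')
q=np.array([(168,218),(392,180),(415,318),(187,360)])/8-.5+[150,185]
P=cast(c,q,.028)[:,:2]*1000;print(P.round(1),P.mean(0),cv2.minAreaRect(P.astype(np.float32)))
im=cv2.imread('pics/w1.png');cv2.imwrite('pics/w1z.png',cv2.resize(im[65:200,240:415],None,fx=4.5,fy=4.5,interpolation=cv2.INTER_CUBIC))
w=ctrl.calibration('wrist')
tr=lambda x,y,z:(np.array([.5465,-.034,z])+np.array([x*.9744-y*.225,x*.225+y*.9744,0]))
for n,p in dict(heatsink=(.058,0,.116),breaker=(-.058,.033,.121),cap=(-.058,-.033,.116),trf=(0,0,.056),c1=(-.105,-.085,.014),c2=(.105,-.085,.014),c3=(.105,.085,.014),c4=(-.105,.085,.014)).items():
    u=proj(w,tr(*p),True)[0];print(n,u.round(1),((u-[240,65])*4.5).round(0))
```

```text
[[483.7 368.1]
 [500.6 284.5]
 [448.5 272.9]
 [430.2 357.4]] [465.73408434 320.70451012] ((465.98406982421875, 320.8851013183594), (54.56315612792969, 86.48869323730469), 12.192626953125)
heatsink [385.9 139.7] [657. 336.]
breaker [287.8 107.3] [215. 190.]
cap [287.2 165.4] [212. 452.]
trf [329.4 135.5] [402. 317.]
c1 [252.4 191.2] [ 56. 568.]
c2 [389.2 192.4] [672. 573.]
c3 [394.   81.6] [693.  74.]
c4 [251.9  75.4] [54. 47.]
```

View pics/w1z.png

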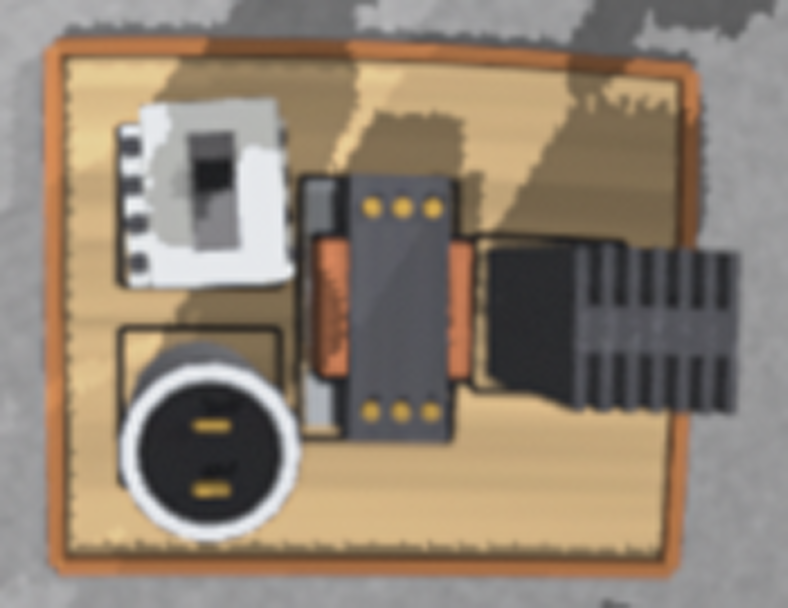

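Tray pose and bays check out: predicted part tops land within about 1.5 px of those seen. Now the capacitor.

Request:
drive_tool:
  increments:
    - [[0,0,0],[13.6,-30.2,30],1]
    - [[0,0,0],[0,0,45],1]
    - [[0,0,0],[0,0,45],1]
    - [[0,0,0],[0,0,45],1]
    - [[0,0,0],[0,0,30],1]
    - [[0,0,0],[0,0,20.5],1]
    - [[0,0,0],[0,0,10],1]
    - [[0,0,0],[0,0,0],1]

```text
time_s: 3.75
ee_pos: [0.4959, -0.081, 0.0968]
eef_rot: [-3.141, 0.001, 0.227]
force: [-0.2, 0.0, -0.7]
grip_width: 0.0935
```

Run:
```python
from h import *
cv2.imwrite('pics/w2.png',ctrl.camera('wrist')[:,:,::-1])
```

```text
(no output)
```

View pics/w2.png

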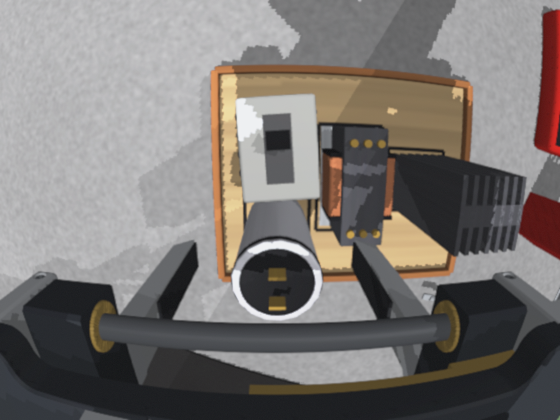

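The capacitor's top (277,282) is centred between the jaws, whose midpoint is at column ~275. Closing.

Request:
drive_tool:
  increments:
    - [[0,0,0],[0,0,0],0.3]
    - [[0,0,0],[0,0,0],0.3]
    - [[0,0,0],[0,0,0],0.3]
    - [[0,0,0],[0,0,0],0.3]
    - [[0,0,0],[0,0,0],0.3]
    - [[0,0,0],[0,0,0],0.3]
  squeeze: 30

```text
time_s: 4.55
ee_pos: [0.4961, -0.0808, 0.0969]
eef_rot: [-3.142, 0.0, 0.227]
force: [0.3, 0.1, 0.0]
grip_width: 0.0457
```

Request:
drive_tool:
  increments:
    - [[0,0,0],[0,0,-10],0]
    - [[0,0,0],[0,0,-20],0]
    - [[0,0,0],[0,0,-30],0]
    - [[0,0,0],[0,0,-30],0]
    - [[0,0,0],[-6,10,-20],0]
    - [[0,0,0],[-12,20,0],0]
    - [[0,0,0],[-12,20,0],0]
    - [[0,0,0],[-12,20,0],0]
    - [[0,0,0],[-12,20,0],0]
    - [[0,0,0],[-12,20,0],0]
    - [[0,0,0],[-12,20,0],0]
    - [[0,0,0],[-12,20,0],0]
    - [[0,0,0],[-12,20,0],0]
    - [[0,0,0],[-12,20,0],0]
    - [[0,0,0],[-6,9.5,20],0]
    - [[0,0,0],[0,0,30],0]
    - [[0,0,0],[0,0,30],0]
    - [[0,0,0],[0,0,15],0]
    - [[0,0,0],[0,0,12],0]
    - [[0,0,0],[0,0,5],0]

```text
time_s: 7.05
ee_pos: [0.4242, -0.3022, 0.0949]
eef_rot: [3.141, -0.0, 0.227]
force: [-0.7, 0.2, -2.4]
grip_width: 0.0458
```

Run:
```python
from h import *
o=ctrl.get_obs();print(o['ee_pos'],o['force'],o['grip_width'])
cv2.imwrite('pics/s3.png',ctrl.camera('scene')[:,:,::-1])
```

```text
[ 0.42421896 -0.30222008  0.09492389] [-0.74390333  0.21995773 -2.39152705] 0.04575647009718922
```

View pics/s3.png

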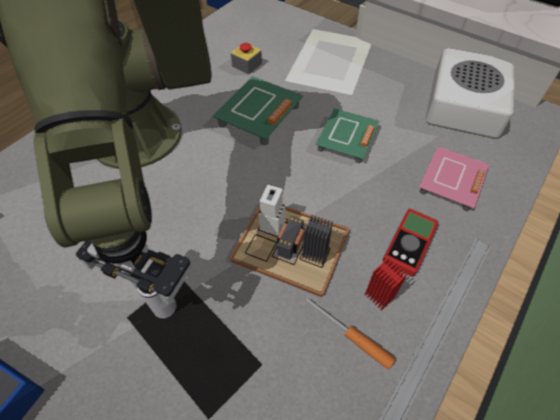

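The capacitor hangs upright just above the mat at (163,303), with its weight still on the wrist (-2.4 N). Lower 1 mm, release, raise.

Request:
drive_tool:
  increments:
    - [[0,0,0],[0,0,1],0]
    - [[0,0,0],[0,0,0],0]
    - [[0,0,0],[0,0,0],0]

```text
time_s: 7.48
ee_pos: [0.4242, -0.3022, 0.0943]
eef_rot: [3.141, -0.0, 0.227]
force: [-0.0, -0.4, -2.0]
grip_width: 0.0457
```

Request:
drive_tool:
  increments:
    - [[0,0,0],[0,0,0.5],0]
    - [[0,0,0],[0,0,0],0.6]
    - [[0,0,0],[0,0,0],0.75]
    - [[0,0,0],[0,0,0],0.75]
    - [[0,0,0],[0,0,0],0.75]
    - [[0,0,0],[0,0,-20],0.75]
    - [[0,0,0],[0,0,-40],0.75]
    - [[0,0,0],[0,0,-46],0.75]
    - [[0,0,0],[15,-33,0],1]
    - [[0,0,0],[15,-33,0],1]
    - [[0,0,0],[15,-33,0],1]
    - [[0,0,0],[15,-33,0],1]
    - [[0,0,0],[15,-33,0],1]
    - [[0,0,0],[15,-33,0],1]
    - [[0,0,0],[15,-33,0],1]
    - [[0,0,0],[15,-33,0],1]
    - [[0,0,0],[1,-2,0],1]
    - [[0,0,0],[0,0,0],1]

```text
time_s: 9.72
ee_pos: [0.4821, -0.0161, 0.1994]
eef_rot: [3.141, 0.0, 0.227]
force: [0.2, -1.1, 0.5]
grip_width: 0.0941
```

Run:
```python
from h import *
o=ctrl.get_obs();print(o['ee_pos'],o['force'],o['grip_width'])
c=ctrl.calibration('wrist')
cv2.imwrite('pics/w4.png',ctrl.camera('wrist')[:,:,::-1])
cv2.imwrite('pics/s4.png',ctrl.camera('scene')[:,:,::-1])
p=o['ee_pos'];print(proj(c,[p[0],p[1],.121],True))
```

```text
[ 0.48206194 -0.01612084  0.19940447] [ 0.188399   -1.0624372   0.50870508] 0.09411115090625584
[[276.13246101 223.63830139]]
```

View pics/w4.png

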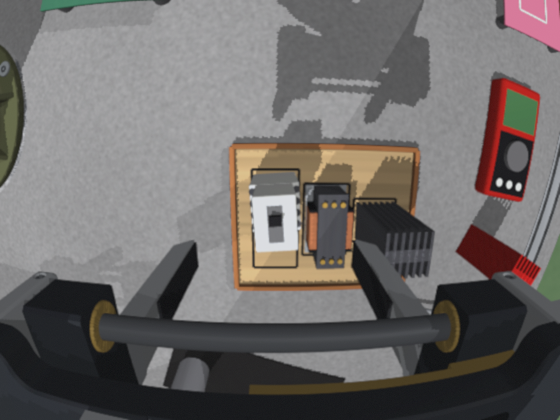

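View pics/s4.png

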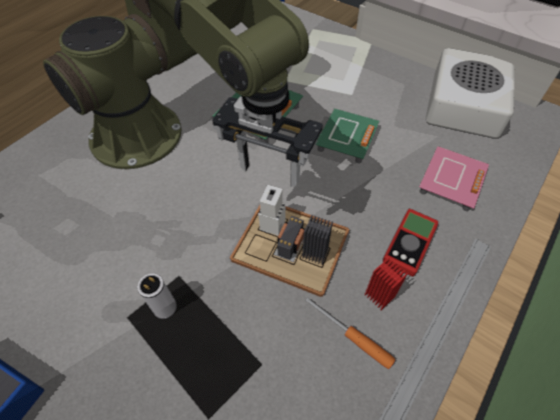

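The breaker's top (276,222) sits under the predicted jaw axis (276,224), and the capacitor stands upright on the mat at (157,297). Descend and grip the breaker's upper part.

Request:
drive_tool:
  increments:
    - [[0,0,0],[0,0,40],1]
    - [[0,0,0],[0,0,35],1]
    - [[0,0,0],[0,0,18],1]
    - [[0,0,0],[0,0,6],1]
    - [[0,0,0],[0,0,0],0.3]
    - [[0,0,0],[0,0,0],0.2]
    - [[0,0,0],[0,0,0],0.2]
    - [[0,0,0],[0,0,0],0.2]
    - [[0,0,0],[0,0,0],0.2]
    - [[0,0,0],[0,0,0],0.2]
    - [[0,0,0],[0,0,0],0.2]
    - [[0,0,0],[0,0,0],0.2]

```text
time_s: 11.32
ee_pos: [0.4822, -0.0158, 0.1005]
eef_rot: [3.142, -0.0, 0.227]
force: [1.2, -0.3, 0.5]
grip_width: 0.0345
```

Request:
drive_tool:
  increments:
    - [[0,0,0],[0,0,-10],0]
    - [[0,0,0],[0,0,-20],0]
    - [[0,0,0],[0,0,-30],0]
    - [[0,0,0],[0,0,-30],0]
    - [[0,0,0],[-1,12,-20],0]
    - [[0,0,0],[-3,25,0],0]
    - [[0,0,0],[-3,25,0],0]
    - [[0,0,0],[-3,25,0],0]
    - [[0,0,0],[-3,25,0],0]
    - [[0,0,0],[-3,25,0],0]
    - [[0,0,0],[-3,25,0],0]
    - [[0,0,0],[-3,25,0],0]
    - [[0,0,0],[-3,25,0],0]
    - [[0,0,0],[-3,25,0],0]
    - [[0,0,0],[-3,25,0],0]
    - [[0,0,0],[-3,25,0],0]
    - [[0,0,0],[-2,13,30],0]
    - [[0,0,0],[0,0,30],0]
    - [[0,0,0],[0,0,30],0]
    - [[0,0,0],[0,0,15],0]

```text
time_s: 13.82
ee_pos: [0.5141, -0.3158, 0.1042]
eef_rot: [-3.14, 0.001, 0.227]
force: [-0.4, -0.1, -2.4]
grip_width: 0.0346
```

Request:
drive_tool:
  increments:
    - [[0,0,0],[0,0,6],0]
    - [[0,0,0],[0,0,1.5],0]
    - [[0,0,0],[0,0,0.5],0]
    - [[0,0,0],[0,0,0],0]

```text
time_s: 14.32
ee_pos: [0.5148, -0.3163, 0.0981]
eef_rot: [3.141, -0.001, 0.227]
force: [-0.2, 0.3, -3.4]
grip_width: 0.0346
```

Run:
```python
from h import *
cv2.imwrite('pics/s5.png',cv2.resize(ctrl.camera('scene')[150:420,40:400,::-1],None,fx=2,fy=2))
```

```text
(no output)
```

View pics/s5.png

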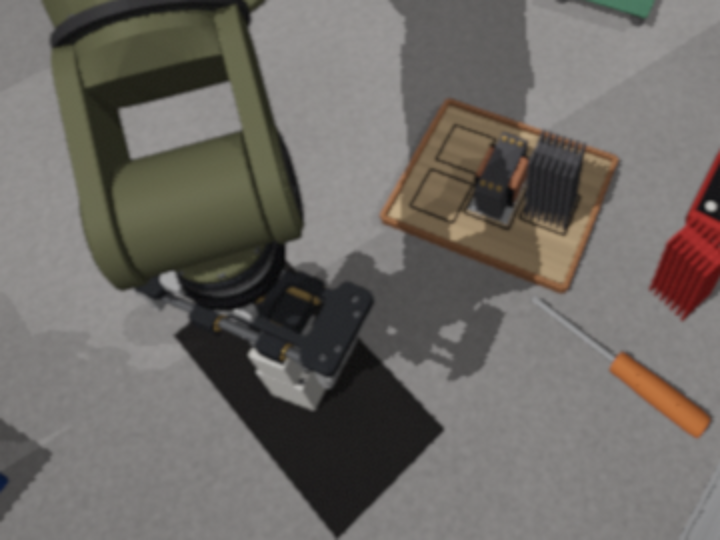

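The breaker is over the mat, upright, at (290,375). Touch down, release, and go to the heatsink.

Request:
drive_tool:
  increments:
    - [[0,0,0],[0,0,0.7],0]
    - [[0,0,0],[0,0,0],0.5]
    - [[0,0,0],[0,0,0],0.65]
    - [[0,0,0],[0,0,0],0.65]
    - [[0,0,0],[0,0,0],0.65]
    - [[0,0,0],[0,0,-20],0.65]
    - [[0,0,0],[0,0,-40],0.65]
    - [[0,0,0],[0,0,-46],0.65]
    - [[0,0,0],[17,-30,0],1]
    - [[0,0,0],[17,-30,0],1]
    - [[0,0,0],[17,-30,0],1]
    - [[0,0,0],[17,-30,0],1]
    - [[0,0,0],[17,-30,0],1]
    - [[0,0,0],[17,-30,0],1]
    - [[0,0,0],[17,-30,0],1]
    - [[0,0,0],[17,-30,0],1]
    - [[0,0,0],[16.5,-29,0],1]
    - [[0,0,0],[0,0,0],1]

```text
time_s: 16.62
ee_pos: [0.6029, -0.018, 0.2026]
eef_rot: [-3.141, 0.0, 0.229]
force: [-0.9, -0.3, 0.5]
grip_width: 0.094
```

Run:
```python
from h import *
o=ctrl.get_obs();print(o['ee_pos'],o['force'],o['grip_width'])
c=ctrl.calibration('wrist')
cv2.imwrite('pics/w6.png',ctrl.camera('wrist')[:,:,::-1])
cv2.imwrite('pics/s6.png',ctrl.camera('scene')[:,:,::-1])
p=o['ee_pos'];print(proj(c,[p[0],p[1],.116],True))
```

```text
[ 0.60289469 -0.01795146  0.20259491] [-0.91103464 -0.31056311  0.47178139] 0.09397169561833842
[[276.0914929  220.56364801]]
```

View pics/w6.png

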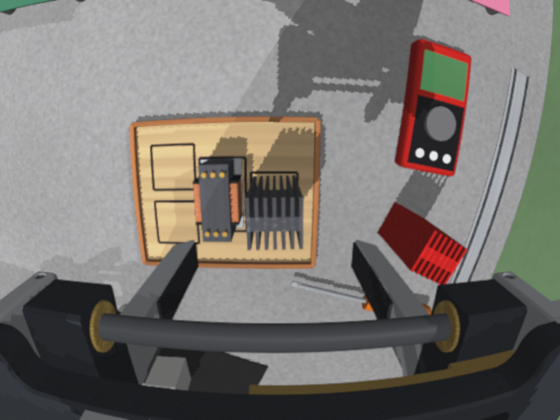

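View pics/s6.png

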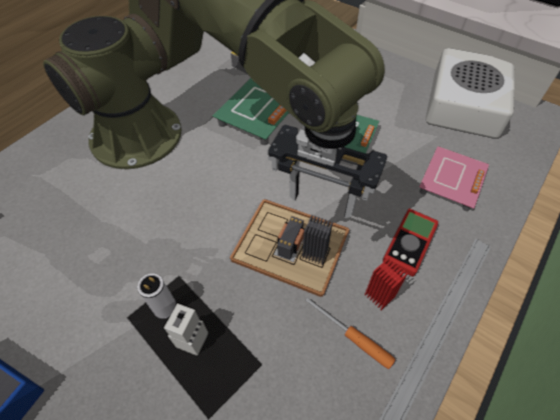

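Run:
```python
from h import *
im=cv2.imread('pics/w6.png');cv2.imwrite('pics/w6z.png',cv2.resize(im[150:270,220:330],None,fx=5,fy=5,interpolation=cv2.INTER_CUBIC))
c=ctrl.calibration('wrist')
s,k=np.sin(.227),np.cos(.227)
for z in(.116,.006):
  for a,b in((-23,-22),(23,-22),(23,22),(-23,22)):
    P=[.6027+(a*k-b*s)/1e3,-.0197+(a*s+b*k)/1e3,z];print(z,((proj(c,P,True)-[220,150])*5).round(0))
```

```text
0.116 [[142. 478.]]
0.116 [[421. 478.]]
0.116 [[428. 218.]]
0.116 [[136. 218.]]
0.006 [[179. 301.]]
0.006 [[379. 301.]]
0.006 [[382. 112.]]
0.006 [[176. 111.]]
```

View pics/w6z.png

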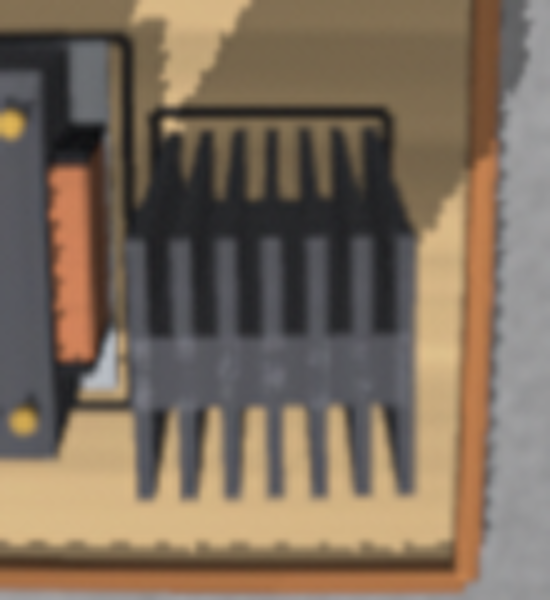

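The zoom puts the heatsink's top centre at (273,368) against the jaw axis at (280,353), so about 1 mm in x and 2 mm in y. I'll correct by part of that, descend, grip.

Request:
drive_tool:
  increments:
    - [[0,0,0],[-1,2,40],1]
    - [[0,0,0],[0,0,35],1]
    - [[0,0,0],[0,0,20],1]
    - [[0,0,0],[0,0,8],1]
    - [[0,0,0],[0,0,0],0.4]
    - [[0,0,0],[0,0,0],0.3]
    - [[0,0,0],[0,0,0],0.3]
    - [[0,0,0],[0,0,0],0.3]
    - [[0,0,0],[0,0,0],0.3]
    - [[0,0,0],[0,0,0],0.3]
    - [[0,0,0],[0,0,0],0.3]

```text
time_s: 18.1
ee_pos: [0.6023, -0.0219, 0.0999]
eef_rot: [3.142, -0.0, 0.227]
force: [1.0, 0.4, 1.4]
grip_width: 0.0458
```

Request:
drive_tool:
  increments:
    - [[0,0,0],[0,0,-10],0]
    - [[0,0,0],[0,0,-20],0]
    - [[0,0,0],[0,0,-30],0]
    - [[0,0,0],[0,0,-30],0]
    - [[0,0,0],[-2.5,12,-20],0]
    - [[0,0,0],[-5.5,25,0],0]
    - [[0,0,0],[-5.5,25,0],0]
    - [[0,0,0],[-5.5,25,0],0]
    - [[0,0,0],[-5.5,25,0],0]
    - [[0,0,0],[-5.5,25,0],0]
    - [[0,0,0],[-5.5,25,0],0]
    - [[0,0,0],[-5.5,25,0],0]
    - [[0,0,0],[-5.5,25,0],0]
    - [[0,0,0],[-5.5,25,0],0]
    - [[0,0,0],[-5.5,25,0],0]
    - [[0,0,0],[-5.5,25,0],0]
    - [[0,0,0],[-3,13.5,30],0]
    - [[0,0,0],[0,0,30],0]
    - [[0,0,0],[0,0,30],0]
    - [[0,0,0],[0,0,15],0]

```text
time_s: 20.6
ee_pos: [0.6048, -0.33, 0.1029]
eef_rot: [-3.14, 0.002, 0.227]
force: [0.4, -0.3, -3.5]
grip_width: 0.0459
```

Request:
drive_tool:
  increments:
    - [[0,0,0],[0,0,5],0]
    - [[0,0,0],[0,0,2],0]
    - [[0,0,0],[0,0,0.5],0]
    - [[0,0,0],[0,0,0],0]

```text
time_s: 21.1
ee_pos: [0.6056, -0.3297, 0.098]
eef_rot: [3.141, -0.001, 0.227]
force: [0.8, -0.4, -4.6]
grip_width: 0.0459
```

Run:
```python
from h import *
cv2.imwrite('pics/s7.png',cv2.resize(ctrl.camera('scene')[150:420,40:400,::-1],None,fx=2,fy=2))
```

```text
(no output)
```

View pics/s7.png

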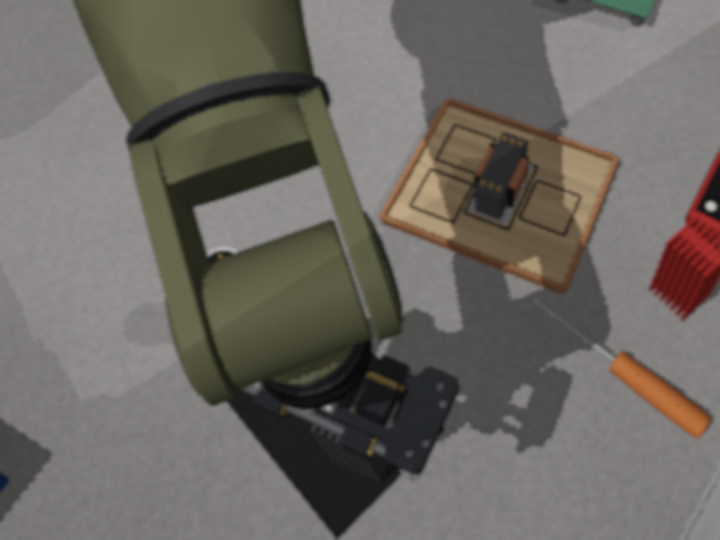

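The heatsink is on the mat at (370,455). Touch down, release, go above the transformer.

Request:
drive_tool:
  increments:
    - [[0,0,0],[0,0,0.9],0]
    - [[0,0,0],[0,0,0],0.55]
    - [[0,0,0],[0,0,0],0.75]
    - [[0,0,0],[0,0,0],0.75]
    - [[0,0,0],[0,0,0],0.75]
    - [[0,0,0],[0,0,-20],0.75]
    - [[0,0,0],[0,0,-40],0.75]
    - [[0,0,0],[0,0,-46],0.75]
    - [[0,0,0],[1,-33,0],1]
    - [[0,0,0],[1,-33,0],1]
    - [[0,0,0],[1,-33,0],1]
    - [[0,0,0],[1,-33,0],1]
    - [[0,0,0],[1,-33,0],1]
    - [[0,0,0],[1,-33,0],1]
    - [[0,0,0],[1,-33,0],1]
    - [[0,0,0],[1,-33,0],1]
    - [[0,0,0],[1,-33,0],1]
    - [[0,0,0],[0,-4,0],1]
    - [[0,0,0],[0,0,0],1]

```text
time_s: 23.52
ee_pos: [0.5467, -0.0346, 0.2033]
eef_rot: [3.141, -0.001, 0.227]
force: [0.6, -0.3, -0.3]
grip_width: 0.0939
```

Run:
```python
from h import *
o=ctrl.get_obs();print(o['ee_pos'],o['force'],o['grip_width'])
c=ctrl.calibration('wrist')
w=ctrl.camera('wrist')[:,:,::-1];cv2.imwrite('pics/w8z.png',cv2.resize(w[130:290,190:370],None,fx=4,fy=4,interpolation=cv2.INTER_CUBIC))
cv2.imwrite('pics/s8.png',ctrl.camera('scene')[:,:,::-1])
cv2.imwrite('pics/t8.png',cv2.resize(ctrl.camera('top')[140:270,250:435,::-1],None,fx=4,fy=4,interpolation=cv2.INTER_CUBIC))
p=o['ee_pos'];print((proj(c,[p[0],p[1],.056],True)-[190,130])*4)
```

```text
[ 0.54674429 -0.03461868  0.20327728] [ 0.56633383 -0.33097308 -0.33244291] 0.09389930029643688
[[342.49793264 288.71177256]]
```

View pics/w8z.png

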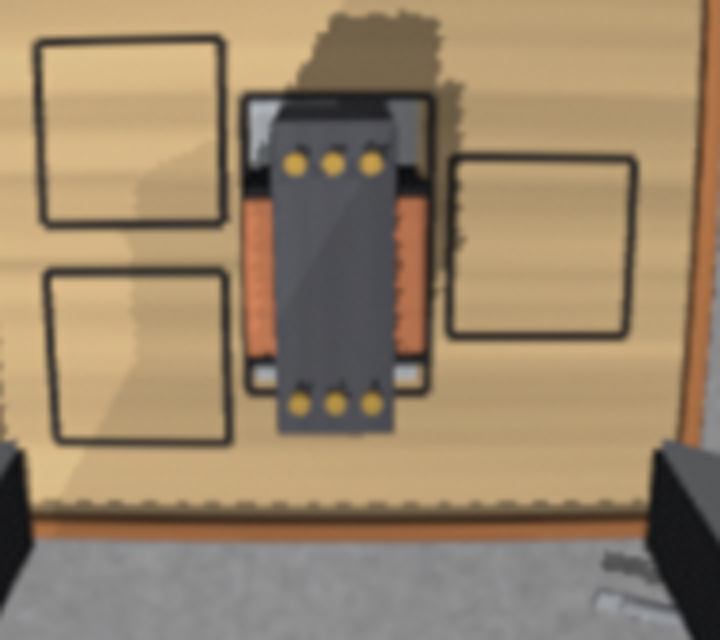

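View pics/s8.png

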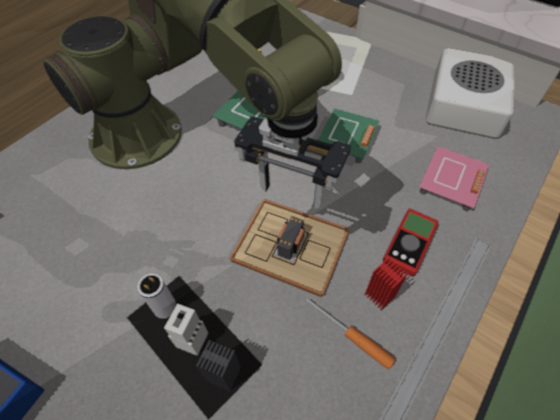

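View pics/t8.png

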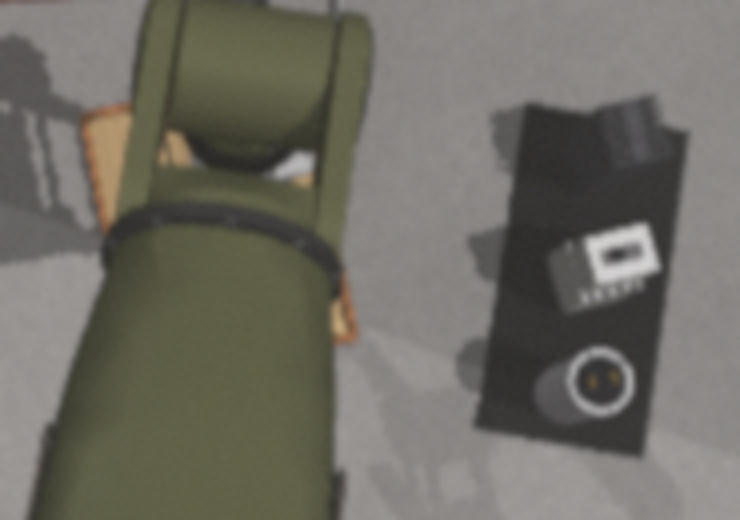

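All three stand upright on the mat: capacitor, breaker and heatsink at scene (157,295), (187,328) and (218,363). The transformer is still in its bay, its top centred at (334,275) against the jaw axis at (342,289). Shift about -1.5/-3 mm, descend, grip.

Request:
drive_tool:
  increments:
    - [[0,0,0],[-1.5,-3,40],1]
    - [[0,0,0],[0,0,40],1]
    - [[0,0,0],[0,0,40],1]
    - [[0,0,0],[0,0,30],1]
    - [[0,0,0],[0,0,13],1]
    - [[0,0,0],[0,0,6],1]
    - [[0,0,0],[0,0,0],0.4]
    - [[0,0,0],[0,0,0],0.3]
    - [[0,0,0],[0,0,0],0.3]
    - [[0,0,0],[0,0,0],0.3]
    - [[0,0,0],[0,0,0],0.3]
    - [[0,0,0],[0,0,0],0.3]
    - [[0,0,0],[0,0,0],0.3]
  squeeze: 40

```text
time_s: 25.3
ee_pos: [0.5445, -0.0317, 0.0335]
eef_rot: [3.142, -0.0, 0.227]
force: [0.9, 0.1, 1.4]
grip_width: 0.0457
```

Request:
drive_tool:
  increments:
    - [[0,0,0],[0,0,-10],0]
    - [[0,0,0],[0,0,-25],0]
    - [[0,0,0],[0,0,-35],0]
    - [[0,0,0],[0,-11,-20],0]
    - [[0,0,0],[0,-25,0],0]
    - [[0,0,0],[0,-25,0],0]
    - [[0,0,0],[0,-25,0],0]
    - [[0,0,0],[0,-25,0],0]
    - [[0,0,0],[0,-25,0],0]
    - [[0,0,0],[0,-25,0],0]
    - [[0,0,0],[0,-25,0],0]
    - [[0,0,0],[0,-25,0],0]
    - [[0,0,0],[0,-25,0],0]
    - [[0,0,0],[0,-25,0],0]
    - [[0,0,0],[0,-25,0],0]
    - [[0,0,0],[0,-25,0],0]
    - [[0,0,0],[0,-25,0],0]
    - [[0,0,0],[2.8,-25,0],0]
    - [[0,0,0],[0,0,0],0]
    - [[0,0,0],[0,0,0],0]

```text
time_s: 27.8
ee_pos: [0.4656, 0.3201, 0.1231]
eef_rot: [3.141, 0.001, 0.227]
force: [-0.1, -0.7, -6.9]
grip_width: 0.0456
```

Run:
```python
from h import *
o=ctrl.get_obs();print(o['ee_pos'],o['force'],o['grip_width'])
c=ctrl.calibration('wrist')
w=ctrl.camera('wrist')[:,:,::-1];cv2.imwrite('pics/w9.png',w)
t=ctrl.camera('top')[:,:,::-1];cv2.imwrite('pics/t9.png',cv2.resize(t[150:270,120:260],None,fx=5,fy=5,interpolation=cv2.INTER_CUBIC))
p=o['ee_pos'];print(proj(c,[[p[0],p[1],.123],[.466,.3208,.028]],True))
```

```text
[0.4655514  0.32013547 0.12307714] [-0.05115149 -0.66879419 -6.8859949 ] 0.045578455526058534
[[276.79179126 266.90444145]
 [276.87011591 216.81496927]]
```

View pics/w9.png

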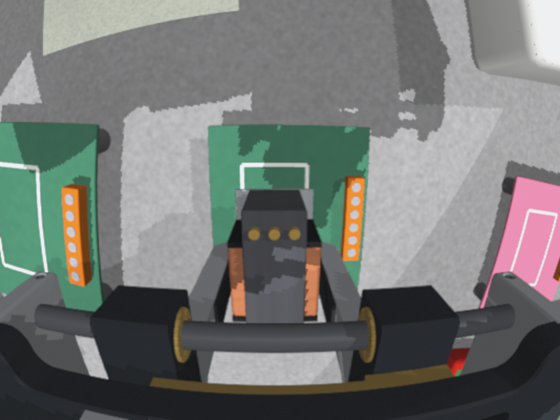

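View pics/t9.png

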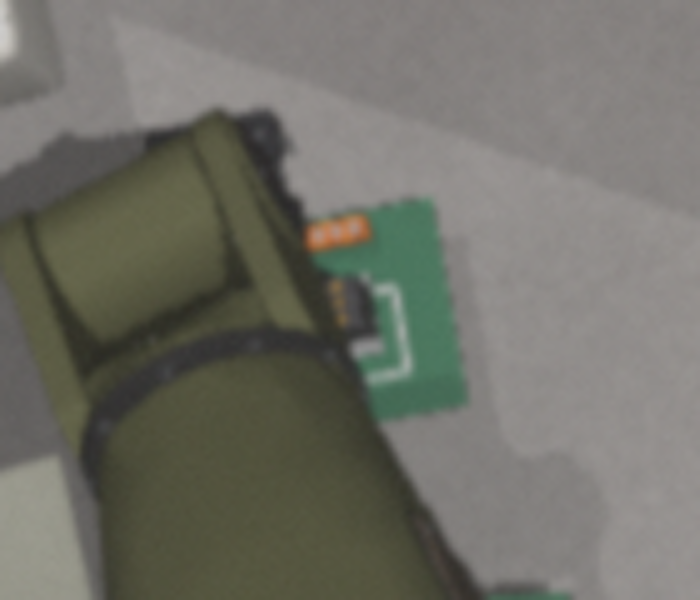

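Run:
```python
from h import *
o=ctrl.get_obs();c=ctrl.calibration('wrist');ct=ctrl.calibration('top');p=o['ee_pos']
s,k=np.sin(.227),np.cos(.227)
def f(o,a,b,z):return [o[0]+a*k-b*s,o[1]+a*s+b*k,z]
B=(.466,.3208)
print('outline +y corners',proj(c,[f(B,-.026,.043,.028),f(B,.026,.043,.028)],True))
# measured
uv=[(241,166),(307,165)];q=cast(c,uv,.028,True)[:,:2];m=q.mean(0);print('edge',q,'centre from wrist',m-[-.043*s,.043*k])
zt=p[2]-.0335+.006-.006+.05
print('core top +y edge pred',proj(c,[f(p,-.015,.04,zt),f(p,.015,.04,zt)],True), 'plate corner',proj(c,[f(p,-.023,.04,zt-.047),f(p,.023,.04,zt-.047)],True))
print('top view core -y end',(proj(ct,[f(p,.015,-.04,zt),f(p,-.015,-.04,zt)])-[120,150])*5, 'outline -y',(proj(ct,[f(B,.026,-.043,.028),f(B,-.026,-.043,.028)])-[120,150])*5)
w=cv2.imread('pics/w9.png');cv2.imwrite('pics/w9z.png',cv2.resize(w[120:330,200:375],None,fx=3,fy=3,interpolation=cv2.INTER_CUBIC))
```

```text
outline +y corners [[244.00273314 164.90758863]
 [309.0133447  164.89259684]]
edge [[0.42881191 0.35545939]
 [0.48009975 0.36808508]] centre from wrist [0.46413322 0.31987536]
core top +y edge pred [[244.85538506 203.95013319]
 [309.33392047 203.9119649 ]] plate corner [[238.63938158 184.84585851]
 [314.42136769 184.81371141]]
top view core -y end [[351.24914453 274.38812741]
 [360.29489739 327.01699206]] outline -y [[392.11031493 284.32059005]
 [406.72470699 368.11248284]]
```

View pics/w9z.png

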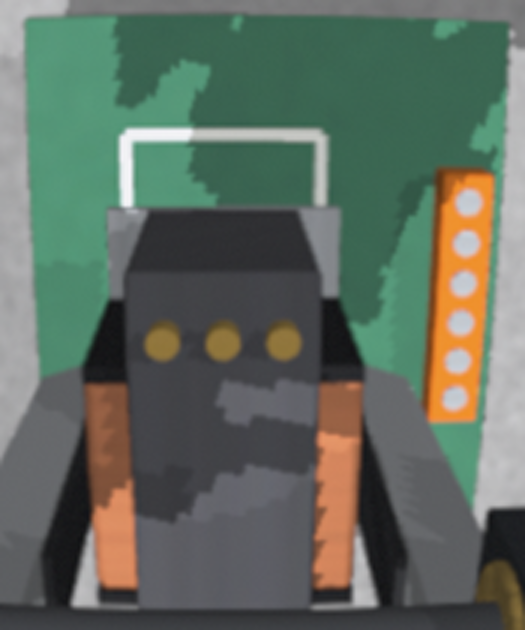

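The wrist view shows the outline's far edge at rows 165–166, columns 241–307, and the plate's far end at row 189, columns 236–313. They are aligned across, with the transformer about 2–3 mm short along y. Shift -2.5 along tool y and lower.

Request:
drive_tool:
  increments:
    - [[0,0,0],[0,-2.5,15],0]
    - [[0,0,0],[0,0,20],0]
    - [[0,0,0],[0,0,15],0]
    - [[0,0,0],[0,0,10],0]
    - [[0,0,0],[0,0,5],0]
    - [[0,0,0],[0,0,1.5],0]
    - [[0,0,0],[0,0,0],0]
    - [[0,0,0],[0,0,0],0]

```text
time_s: 28.9
ee_pos: [0.4655, 0.3233, 0.0573]
eef_rot: [-3.141, -0.001, 0.227]
force: [-0.4, -0.8, -7.7]
grip_width: 0.046
```

Run:
```python
from h import *
o=ctrl.get_obs();print(o['ee_pos'],o['force'],o['grip_width'])
w=ctrl.camera('wrist')[:,:,::-1];cv2.imwrite('pics/w10z.png',cv2.resize(w[100:320,180:395],None,fx=3,fy=2.7,interpolation=cv2.INTER_CUBIC))
s=ctrl.camera('scene')[:,:,::-1];cv2.imwrite('pics/s10z.png',cv2.resize(s[60:200,240:420],None,fx=4,fy=4,interpolation=cv2.INTER_CUBIC))
```

```text
[0.4654676 0.3232607 0.0572868] [-0.3572635  -0.83804197 -7.66114933] 0.04595948634507943
```

View pics/w10z.png

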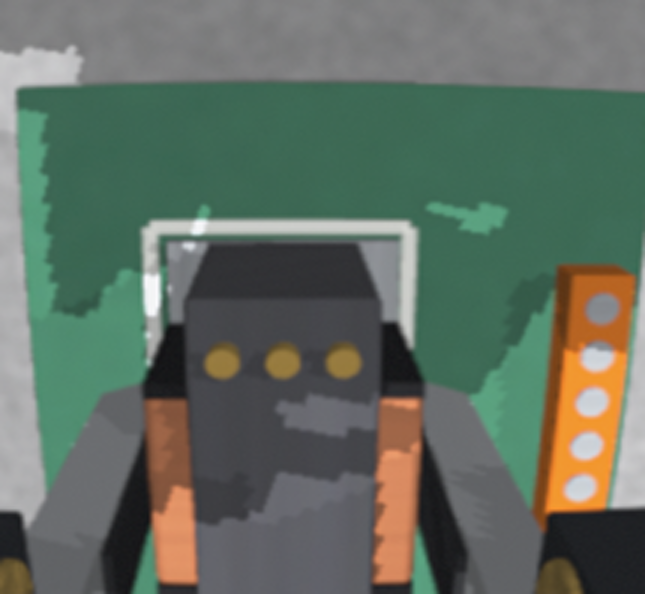

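View pics/s10z.png

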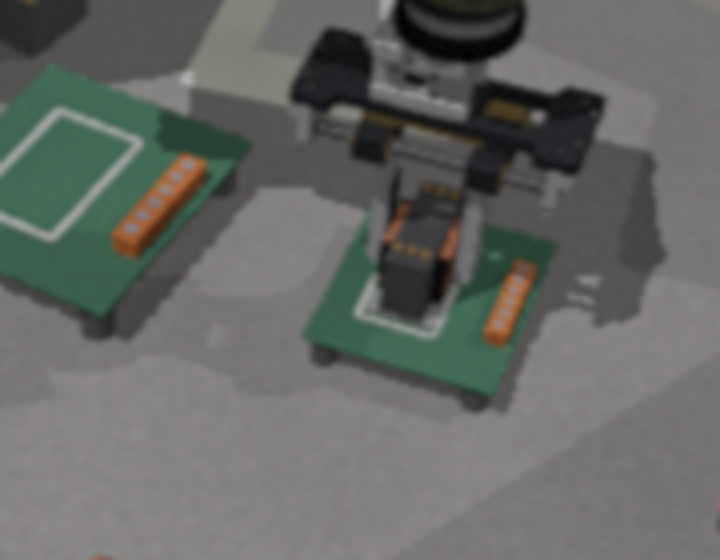

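The plate lies inside the outline (edges at columns 168–400 against 150–410), still about 1.5 mm above the board. Lower, release, raise.

Request:
drive_tool:
  increments:
    - [[0,0,0],[0,0,1.5],0]
    - [[0,0,0],[0,0,0.5],0]
    - [[0,0,0],[0,0,0],0]
    - [[0,0,0],[0,0,0],0.6]
    - [[0,0,0],[0,0,0],0.68]
    - [[0,0,0],[0,0,0],0.68]
    - [[0,0,0],[0,0,0],0.68]
    - [[0,0,0],[0,0,-15],0.68]
    - [[0,0,0],[0,0,-35],0.68]
    - [[0,0,0],[0,0,-50],0.68]
    - [[0,0,0],[0,0,-50],0.68]
    - [[0,0,0],[0,40,0],0.68]
    - [[0,0,0],[0,40,0],0.68]
    - [[0,0,0],[0,40,0],0.68]

```text
time_s: 30.75
ee_pos: [0.4924, 0.2051, 0.2061]
eef_rot: [-3.141, -0.001, 0.227]
force: [0.2, 1.3, -0.3]
grip_width: 0.0639
```

Run:
```python
from h import *
o=ctrl.get_obs();print(o['ee_pos'],o['force'],o['grip_width'])
c=ctrl.calibration('wrist');np.save('w11.npy',np.r_[c['rvec'],c['tvec']])
w=ctrl.camera('wrist')[:,:,::-1];cv2.imwrite('pics/w11.png',w)
s=ctrl.camera('top')[:,:,::-1];cv2.imwrite('pics/t11z.png',cv2.resize(s[180:250,140:230],None,fx=7,fy=7,interpolation=cv2.INTER_CUBIC))
```

```text
[0.49240765 0.20508906 0.20610011] [ 0.19585635  1.34467841 -0.28500779] 0.06387262757605303
```

View pics/w11.png

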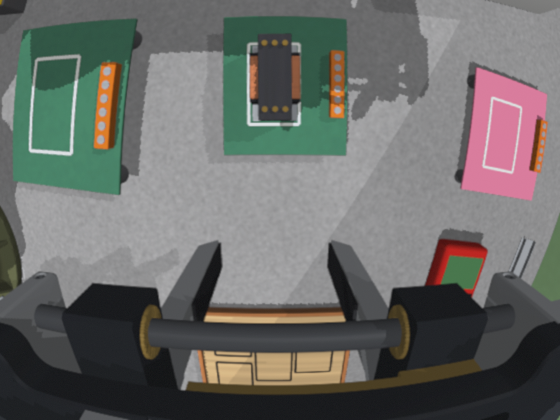

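View pics/t11z.png

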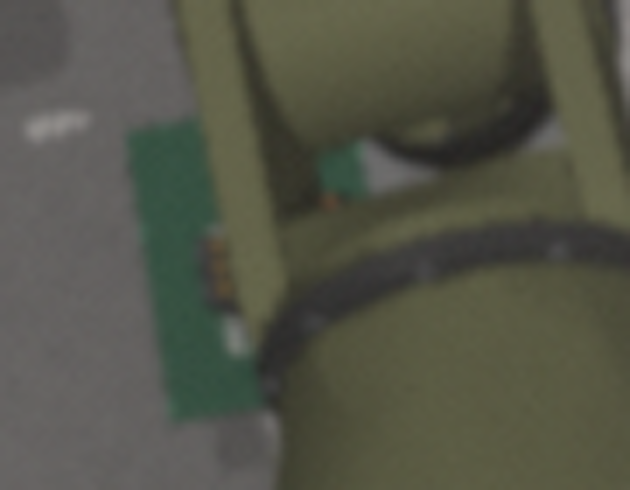

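The transformer stands inside the outline (wrist view (275,78), outline columns 248–300). Now the heatsink goes back.

Request:
drive_tool:
  increments:
    - [[0,0,0],[0,26.6,0],0.72]
    - [[0,0,0],[-0.1,40,0],0.72]
    - [[0,0,0],[-1,40,0],0.72]
    - [[0,0,0],[-1,40,0],0.72]
    - [[0,0,0],[-1,40,0],0.72]
    - [[0,0,0],[-1,40,0],0.72]
    - [[0,0,0],[-1,40,0],0.72]
    - [[0,0,0],[-1,40,0],0.72]
    - [[0,0,0],[-1,40,0],0.72]
    - [[0,0,0],[-1,40,0],0.72]
    - [[0,0,0],[-1,40,0],0.72]
    - [[0,0,0],[-1,40,0],0.72]
    - [[0,0,0],[-1,40,0],0.72]
    - [[0,0,0],[0,40,0],0.72]
    - [[0,0,0],[0,0,0],0.72]
    - [[0,0,0],[0,0,0],0.72]
    - [[0,0,0],[0,0,0],0.72]

```text
time_s: 32.98
ee_pos: [0.6047, -0.3276, 0.2054]
eef_rot: [3.141, -0.0, 0.228]
force: [0.7, -0.1, 0.3]
grip_width: 0.0676
```

Run:
```python
from h import *
o=ctrl.get_obs();print(o['ee_pos'],o['eef_rot'],o['force'],o['grip_width'])
c=ctrl.calibration('wrist');print(proj(c,[[*o['ee_pos'][:2],.113]],True))
w=ctrl.camera('wrist')[:,:,::-1];cv2.imwrite('pics/w12.png',w)
```

```text
[ 0.60470893 -0.32762832  0.20544496] [ 3.14133975e+00 -3.74929602e-04  2.28174216e-01] [ 0.65413072 -0.06121654  0.34416578] 0.06763740882584755
[[276.00079559 218.4092536 ]]
```

View pics/w12.png

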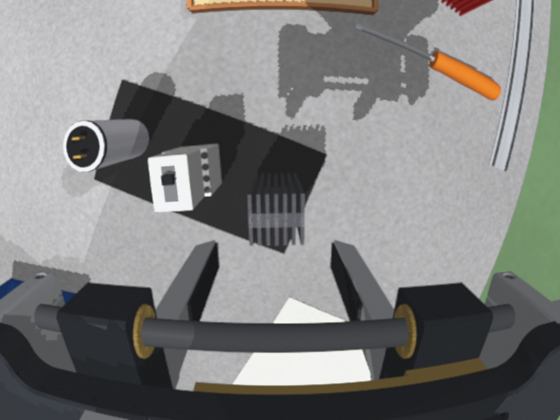

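The heatsink (276,219) is under the jaw axis. Descend and grip.

Request:
drive_tool:
  increments:
    - [[0,0,0],[0.4,2.2,40],0.72]
    - [[0,0,0],[0,0,35],0.72]
    - [[0,0,0],[0,0,23],0.72]
    - [[0,0,0],[0,0,10],0.72]
    - [[0,0,0],[0,0,0],0.72]
    - [[0,0,0],[0,0,0],0.4]
    - [[0,0,0],[0,0,0],0.3]
    - [[0,0,0],[0,0,0],0.3]
    - [[0,0,0],[0,0,0],0.3]
    - [[0,0,0],[0,0,0],0.3]
  squeeze: 30

```text
time_s: 34.28
ee_pos: [0.6056, -0.3311, 0.0976]
eef_rot: [3.141, -0.001, 0.227]
force: [-0.2, 1.7, 6.9]
grip_width: 0.0455
```

Request:
drive_tool:
  increments:
    - [[0,0,0],[0,0,-10],0]
    - [[0,0,0],[0,0,-20],0]
    - [[0,0,0],[0,0,-30],0]
    - [[0,0,0],[0,0,-30],0]
    - [[0,0,0],[2.5,-12,-20],0]
    - [[0,0,0],[5.5,-25,0],0]
    - [[0,0,0],[5.5,-25,0],0]
    - [[0,0,0],[5.5,-25,0],0]
    - [[0,0,0],[5.5,-25,0],0]
    - [[0,0,0],[5.5,-25,0],0]
    - [[0,0,0],[5.5,-25,0],0]
    - [[0,0,0],[5.5,-25,0],0]
    - [[0,0,0],[5.5,-25,0],0]
    - [[0,0,0],[5.5,-25,0],0]
    - [[0,0,0],[5.5,-25,0],0]
    - [[0,0,0],[5.5,-25,0],0]
    - [[0,0,0],[3.1,-13.6,15],0]
    - [[0,0,0],[0,0,40],0]
    - [[0,0,0],[0,0,30],0]
    - [[0,0,0],[0,0,12],0]

```text
time_s: 36.78
ee_pos: [0.601, -0.023, 0.1073]
eef_rot: [-3.141, 0.003, 0.227]
force: [1.2, -0.5, -3.0]
grip_width: 0.0457
```

Request:
drive_tool:
  increments:
    - [[0,0,0],[0,0,4],0]
    - [[0,0,0],[0,0,3],0]
    - [[0,0,0],[0,0,0],0]
    - [[0,0,0],[0,0,0],0]

```text
time_s: 37.28
ee_pos: [0.6023, -0.0232, 0.1035]
eef_rot: [3.141, -0.001, 0.227]
force: [0.2, 0.6, -3.6]
grip_width: 0.0457
```

Run:
```python
from h import *
o=ctrl.get_obs();print(o['ee_pos'],o['force'],o['grip_width'])
cv2.imwrite('pics/s13.png',cv2.resize(ctrl.camera('scene')[150:420,40:400,::-1],None,fx=2,fy=2))
```

```text
[ 0.60234553 -0.02320192  0.10349106] [ 0.21450773  0.59245522 -3.63697454] 0.0457325755506329
```

View pics/s13.png

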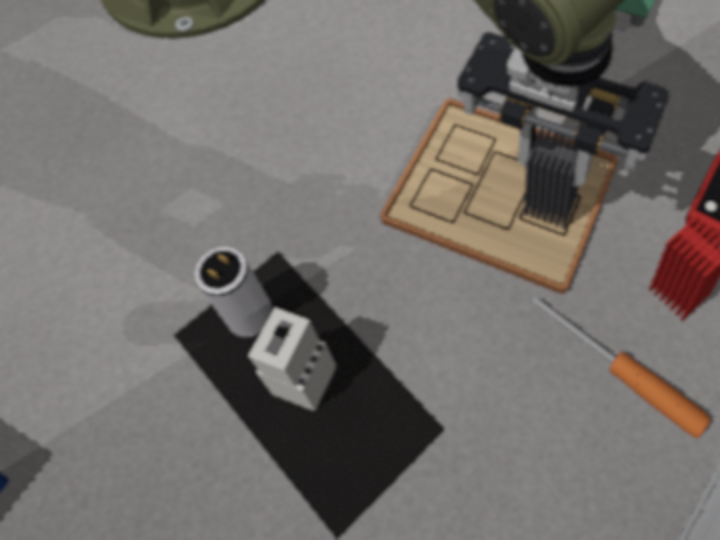

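The heatsink is over the rear bay (550,190), 3 mm up. Lower, release, and go to the breaker.

Request:
drive_tool:
  increments:
    - [[0,0,0],[0,0,2],0]
    - [[0,0,0],[0,0,1],0]
    - [[0,0,0],[0,0,0.4],0]
    - [[0,0,0],[0,0,0],0.6]
    - [[0,0,0],[0,0,0],0.75]
    - [[0,0,0],[0,0,0],0.75]
    - [[0,0,0],[0,0,-20],0.75]
    - [[0,0,0],[0,0,-40],0.75]
    - [[0,0,0],[0,0,-45],0.75]
    - [[0,0,0],[-16.8,29.5,0],0.7]
    - [[0,0,0],[-16.8,29.5,0],0.7]
    - [[0,0,0],[-16.8,29.5,0],0.7]
    - [[0,0,0],[-16.8,29.5,0],0.7]
    - [[0,0,0],[-16.8,29.5,0],0.7]
    - [[0,0,0],[-16.8,29.5,0],0.7]
    - [[0,0,0],[-16.8,29.5,0],0.7]
    - [[0,0,0],[-16.8,29.5,0],0.7]
    - [[0,0,0],[-16.8,29.5,0],0.7]
    - [[0,0,0],[0,0,0],0.7]

```text
time_s: 39.7
ee_pos: [0.5137, -0.3176, 0.2042]
eef_rot: [-3.142, 0.0, 0.224]
force: [-0.0, 0.1, 0.0]
grip_width: 0.0659
```

Request:
drive_tool:
  increments:
    - [[0,0,0],[0,0,0],0.65]

```text
time_s: 39.83
ee_pos: [0.5146, -0.3154, 0.2044]
eef_rot: [-3.141, 0.0, 0.227]
force: [1.0, -0.6, 0.1]
grip_width: 0.0617
```

Run:
```python
from h import *
o=ctrl.get_obs();print(o['ee_pos'],o['eef_rot'],o['force'],o['grip_width'])
c=ctrl.calibration('wrist');print(proj(c,[[*o['ee_pos'][:2],.118]],True))
w=ctrl.camera('wrist')[:,:,::-1];cv2.imwrite('pics/w14.png',w)
```

```text
[ 0.51463306 -0.31539065  0.20436901] [-3.14135634e+00  1.31199624e-05  2.26965071e-01] [ 0.99784814 -0.63219752  0.11899249] 0.06171763011151184
[[276.07911372 220.64875327]]
```

View pics/w14.png

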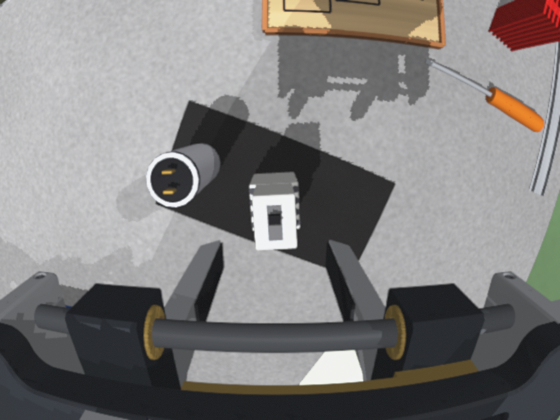

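The breaker (275,221) is on the jaw axis. Descend, grip, carry.

Request:
drive_tool:
  increments:
    - [[0,0,0],[0,0.7,40],0.65]
    - [[0,0,0],[0,0,35],0.65]
    - [[0,0,0],[0,0,22],0.65]
    - [[0,0,0],[0,0,10],0.65]
    - [[0,0,0],[0,0,0],0.65]
    - [[0,0,0],[0,0,0],0.3]
    - [[0,0,0],[0,0,0],0.2]
    - [[0,0,0],[0,0,0],0.2]
    - [[0,0,0],[0,0,0],0.2]
    - [[0,0,0],[0,0,0],0.2]

```text
time_s: 41.12
ee_pos: [0.5148, -0.3167, 0.0979]
eef_rot: [3.141, -0.001, 0.227]
force: [-0.5, -0.1, 4.7]
grip_width: 0.0342
```

Request:
drive_tool:
  increments:
    - [[0,0,0],[0,0,-10],0]
    - [[0,0,0],[0,0,-20],0]
    - [[0,0,0],[0,0,-30],0]
    - [[0,0,0],[0,0,-30],0]
    - [[0,0,0],[1,-12,-20],0]
    - [[0,0,0],[3,-25,0],0]
    - [[0,0,0],[3,-25,0],0]
    - [[0,0,0],[3,-25,0],0]
    - [[0,0,0],[3,-25,0],0]
    - [[0,0,0],[3,-25,0],0]
    - [[0,0,0],[3,-25,0],0]
    - [[0,0,0],[3,-25,0],0]
    - [[0,0,0],[3,-25,0],0]
    - [[0,0,0],[3,-25,0],0]
    - [[0,0,0],[3,-25,0],0]
    - [[0,0,0],[3,-25,0],0]
    - [[0,0,0],[2,-13,15],0]
    - [[0,0,0],[0,0,40],0]
    - [[0,0,0],[0,0,30],0]
    - [[0,0,0],[0,0,12],0]

```text
time_s: 43.62
ee_pos: [0.481, -0.016, 0.1082]
eef_rot: [-3.14, 0.003, 0.227]
force: [0.1, -0.4, -2.6]
grip_width: 0.0341
```

Request:
drive_tool:
  increments:
    - [[0,0,0],[0,0,4],0]
    - [[0,0,0],[0,0,3],0]
    - [[0,0,0],[0,0,0],0]
    - [[0,0,0],[0,0,0],0]

```text
time_s: 44.12
ee_pos: [0.4825, -0.0162, 0.104]
eef_rot: [3.141, -0.001, 0.227]
force: [0.7, -0.5, -2.6]
grip_width: 0.0341
```

Run:
```python
from h import *
o=ctrl.get_obs();print(o['ee_pos'],o['force'],o['grip_width'])
cv2.imwrite('pics/s15.png',cv2.resize(ctrl.camera('scene')[150:420,40:400,::-1],None,fx=2,fy=2))
```

```text
[ 0.48247442 -0.01619153  0.10396602] [ 0.73779823 -0.5334262  -2.56785384] 0.034113532466834885
```

View pics/s15.png

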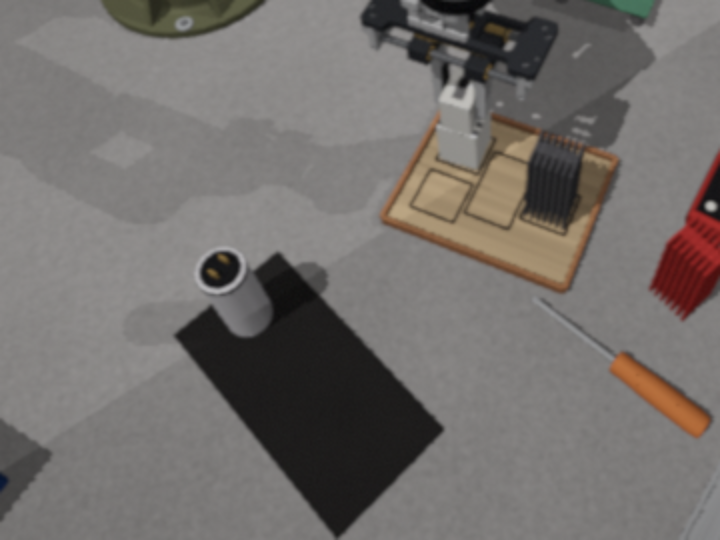

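The breaker is over the front-left bay (462,140). Lower, release, and go to the capacitor.

Request:
drive_tool:
  increments:
    - [[0,0,0],[0,0,2],0]
    - [[0,0,0],[0,0,1],0]
    - [[0,0,0],[0,0,0.4],0]
    - [[0,0,0],[0,0,0],0.5]
    - [[0,0,0],[0,0,0],0.75]
    - [[0,0,0],[0,0,0],0.75]
    - [[0,0,0],[0,0,0],0.75]
    - [[0,0,0],[0,0,-20],0.75]
    - [[0,0,0],[0,0,-40],0.75]
    - [[0,0,0],[0,0,-45],0.75]
    - [[0,0,0],[-15.1,33.2,0],1]
    - [[0,0,0],[-15.1,33.2,0],1]
    - [[0,0,0],[-15.1,33.2,0],1]
    - [[0,0,0],[-15.1,33.2,0],1]
    - [[0,0,0],[-15.1,33.2,0],1]
    - [[0,0,0],[-15.1,33.2,0],1]
    - [[0,0,0],[-15.1,33.2,0],1]
    - [[0,0,0],[-15.1,33.2,0],1]
    - [[0,0,0],[0,0,0],0.8]
    - [[0,0,0],[0,0,0],0.8]

```text
time_s: 46.68
ee_pos: [0.4243, -0.3016, 0.2049]
eef_rot: [-3.141, 0.0, 0.227]
force: [0.3, 0.4, -0.2]
grip_width: 0.0777
```

Run:
```python
from h import *
o=ctrl.get_obs();print(o['ee_pos'],o['eef_rot'],o['force'],o['grip_width'])
c=ctrl.calibration('wrist');print(proj(c,[[*o['ee_pos'][:2],.113]],True))
w=ctrl.camera('wrist')[:,:,::-1];cv2.imwrite('pics/w16.png',w)
```

```text
[ 0.42432956 -0.30160216  0.20491317] [-3.14118814e+00  7.45884796e-05  2.26843180e-01] [ 0.29568324  0.44207814 -0.19502439] 0.07765038825255811
[[276.05875118 218.65176831]]
```

View pics/w16.png

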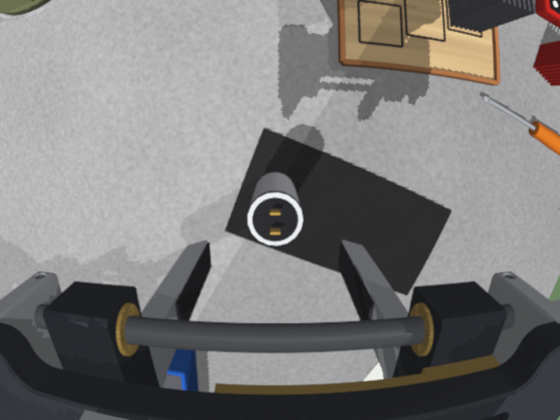

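The capacitor (275,219) is on the jaw axis. Descend and grip.

Request:
drive_tool:
  increments:
    - [[0,0,0],[0,0.3,40],0.8]
    - [[0,0,0],[0,0,35],0.8]
    - [[0,0,0],[0,0,25],0.8]
    - [[0,0,0],[0,0,11],0.8]
    - [[0,0,0],[0,0,0],0.8]
    - [[0,0,0],[0,0,0],0.4]
    - [[0,0,0],[0,0,0],0.3]
    - [[0,0,0],[0,0,0],0.3]
    - [[0,0,0],[0,0,0],0.3]
    - [[0,0,0],[0,0,0],0.3]

```text
time_s: 47.98
ee_pos: [0.4246, -0.3025, 0.0944]
eef_rot: [3.141, -0.001, 0.227]
force: [0.1, 0.7, 3.7]
grip_width: 0.0457
```

Request:
drive_tool:
  increments:
    - [[0,0,0],[0,0,-10],0]
    - [[0,0,0],[0,0,-20],0]
    - [[0,0,0],[0,0,-30],0]
    - [[0,0,0],[0,0,-30],0]
    - [[0,0,0],[6,-10,-20],0]
    - [[0,0,0],[12,-20,0],0]
    - [[0,0,0],[12,-20,0],0]
    - [[0,0,0],[12,-20,0],0]
    - [[0,0,0],[12,-20,0],0]
    - [[0,0,0],[12,-20,0],0]
    - [[0,0,0],[12,-20,0],0]
    - [[0,0,0],[12,-20,0],0]
    - [[0,0,0],[12,-20,0],0]
    - [[0,0,0],[12,-20,0],0]
    - [[0,0,0],[5.6,-10,15],0]
    - [[0,0,0],[0,0,40],0]
    - [[0,0,0],[0,0,30],0]
    - [[0,0,0],[0,0,14],0]
    - [[0,0,0],[0,0,5],0]
    - [[0,0,0],[0,0,0],0]

```text
time_s: 50.48
ee_pos: [0.4961, -0.0808, 0.1005]
eef_rot: [3.141, -0.001, 0.227]
force: [0.5, -0.2, -1.7]
grip_width: 0.046
```

Run:
```python
from h import *
o=ctrl.get_obs();print(o['ee_pos'],o['force'],o['grip_width'])
cv2.imwrite('pics/w17.png',ctrl.camera('wrist')[:,:,::-1])
```

```text
[ 0.49614367 -0.08078401  0.10051627] [ 0.53717064 -0.17160252 -1.70011092] 0.04603748279666452
```

View pics/w17.png

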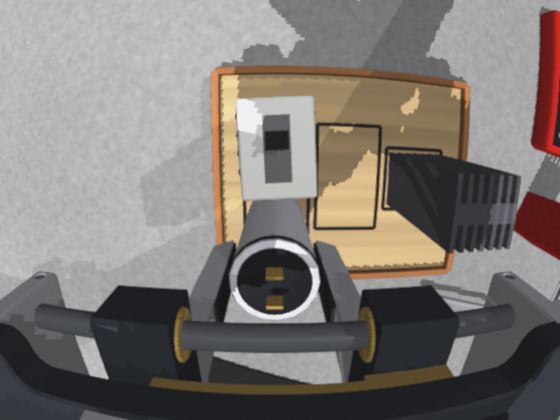

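This matches the picture before removal: capacitor (275,278) against (277,282), with breaker and heatsink within a few px. Lower, release, retreat up and toward -y.

Request:
drive_tool:
  increments:
    - [[0,0,0],[0,0,2],0]
    - [[0,0,0],[0,0,1],0]
    - [[0,0,0],[0,0,0.4],0]
    - [[0,0,0],[0,0,0],0.6]
    - [[0,0,0],[0,0,0],0.75]
    - [[0,0,0],[0,0,0],0.75]
    - [[0,0,0],[0,0,0],0.75]
    - [[0,0,0],[0,0,-20],0.75]
    - [[0,0,0],[0,0,-40],0.75]
    - [[0,0,0],[0,0,-55],0.75]
    - [[0,0,0],[0,0,-55],0.75]
    - [[0,0,0],[-10,30,-55],0.75]
    - [[0,0,0],[-14,30,0],1]
    - [[0,0,0],[-30,60,0],1]
    - [[0,0,0],[-30,60,0],1]
    - [[0,0,0],[-30,60,0],1]
    - [[0,0,0],[-30,60,0],1]
    - [[0,0,0],[-20,40,0],1]
    - [[0,0,0],[0,0,0],1]
    - [[0,0,0],[0,0,0],1]

```text
time_s: 53.02
ee_pos: [0.4171, -0.4301, 0.3207]
eef_rot: [-3.141, 0.0, 0.227]
force: [-1.4, -0.4, 0.2]
grip_width: 0.0942
```

Run:
```python
from h import *
o=ctrl.get_obs();print(o['ee_pos'],o['force'])
t=ctrl.camera('top')[:,:,::-1];cv2.imwrite('pics/t18.png',t);a=cv2.imread('pics/top0.png')
f=lambda m:cv2.resize(m[145:245,255:350],None,fx=4,fy=4,interpolation=cv2.INTER_CUBIC)
cv2.imwrite('pics/cmp18.png',np.hstack([f(a),f(t)]))
cv2.imwrite('pics/b18.png',cv2.resize(t[185:245,150:225],None,fx=8,fy=8,interpolation=cv2.INTER_CUBIC))
cv2.imwrite('pics/s18.png',ctrl.camera('scene')[:,:,::-1])
```

```text
[ 0.4170722  -0.43008571  0.32068305] [-1.35768565 -0.42165129  0.24026524]
```

View pics/cmp18.png

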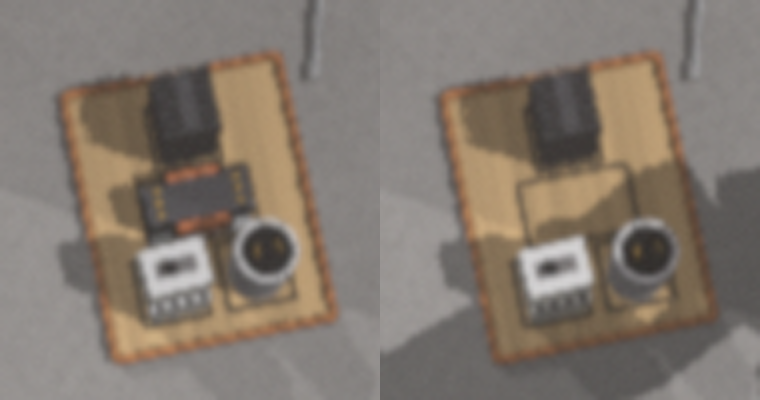

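View pics/b18.png

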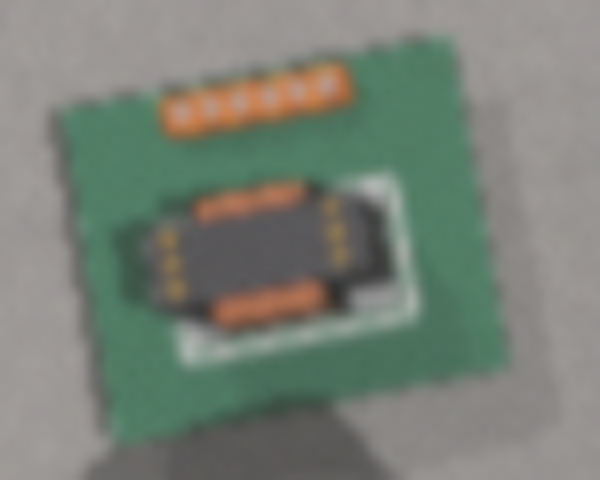

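View pics/s18.png

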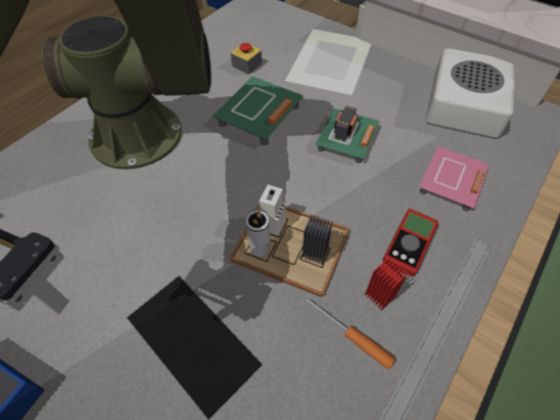

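Run:
```python
from h import *
c=ctrl.calibration('top');im=cv2.imread('pics/t18.png')
s,k=np.sin(.22),np.cos(.22)
f=lambda a,b,z:[.466+a*k-b*s,.3208+a*s+b*k,z]
Z=lambda P:((proj(c,P)-[150,185]+.5)*8).round(0).tolist()
print('core top',Z([f(-.015,.04,.078),f(.015,.04,.078),f(.015,-.04,.078),f(-.015,-.04,.078)]))
print('centre top',Z([f(0,0,.078)]),'winding top centres',Z([f(.023,0,.072),f(-.023,0,.072)]))
h=cv2.cvtColor(im,cv2.COLOR_BGR2HSV);m=((h[:,:,0]<14)&(h[:,:,1]>90))
q=m[205:230,160:205];y,x=np.nonzero(q);print('copper centroid zoom',(x.mean()+160.5-150)*8,(y.mean()+205.5-185)*8)
```

```text
core top [[156.0, 312.0], [143.0, 231.0], [361.0, 190.0], [375.0, 270.0]]
centre top [[259.0, 251.0]] winding top centres [[253.0, 191.0], [273.0, 314.0]]
copper centroid zoom 262.3809523809523 265.6190476190477
```

```bash
python3 -c "
from station import ctrl
print(ctrl.hand_in(),ctrl.get_obs()['time_s'])"
```

```text
the job is handed in; nothing more can be done
the job is handed in; nothing more can be done
```

I moved the capacitor, breaker and heatsink upright onto the mat, then set the transformer inside the white outline on the smaller green board. I then put each tall part back in its own bay. The job is handed in; the last move ended at 53 s of the 147 s allowed.

**Last checks (top and scene cameras):**
- **Transformer:** it stands upright inside the outline, and its terminals put its centre about 2 mm from the outline's centre.
- **Tall parts:** all three stand upright in their bays and look the same as in the first picture. I compared the two pictures by eye. The jaws let go within about 2 mm of where they first gripped each part.
- **Bystanders:** the multimeter, the screwdriver and the red look-alike look unmoved. The arm is clear of everything, with the gripper open.

**Disagreements:**
- The wrist camera and the earlier fixes differed by 2–4 mm along y for the heatsink and the transformer, so I split the difference.
- The copper colour check came out about 2 px from the terminal-based centre. That mask takes in visible side faces, so I relied on the terminals.

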